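# Roll the colour caddy into its parking dock beside the marver

## Task

Take the colour caddy by its handle and roll it straight ahead until both front castors trail straight, then steer it nose first into its parking dock and press it fully home: past the two roller catches and up against both rubber buffers, where the catches hold it, castors still straight. Be gentle: no forcing against the rails, no ramming of the buffers, all wheels on the bench, the jars left standing in the tray and the three cups where they are. Then let go.

Things in the scene. Friction and masses are not known exactly. Their poses are not given: they have to be found in the camera images.
- caddy: Colour caddy: blue-sided tray 200 x 140 mm on four 32 mm wheels, steel hoop handle at the back, about 0.9 kg and four jars of 0.09 kg. Origin on the bench under the tray's centre, x forward (nose), y left. Two fixed wheels 65 mm behind the origin, two swivel castors pivoted 60 mm ahead, 50 mm to each side, 12 mm trail. Rolls with under 1 N. Over its corner bumpers: 214 x 162 mm.
- caddy_handle (a point): Middle of the handle's top bar: a round steel bar 12 mm thick, 88 mm clear length, running across the caddy (along its y), 125 mm above the bench and 125 mm behind the caddy's origin, 25 mm behind the tray. Axes as the caddy. Free of obstacles above and on both sides; the jars, tops at 110 mm, start 100 mm ahead of it.
- caddy_nose (a point): Front of the caddy: midway between its two front corner bumpers (black discs of 30 mm), level with their foremost points, 107 mm ahead of the caddy's origin, 58 mm above the bench. Axes as the caddy.
- dock: Parking dock fixed on the bench, entered along its x. Origin on the bench, x into the dock, y left. Rails 70 mm high from x = -10 to 180 mm, 167 mm apart (2.5 mm clear each side of the caddy's bumpers), yellow flared mouth out to x = -72 mm, 225 mm wide. In their slots an aluminium end stop with two rubber buffers and two sprung roller catches is clamped; the nose is home at x = 107 mm, give or take 20 mm: feel for it.
- castor_left (a joint): Swivel angle (rad) of the left front castor: 0 when its wheel trails straight behind the pivot, positive turned counter-clockwise seen from above; no end stops. Starts far from straight; about 40 mm of straight rolling forward brings it round.
- castor_right (a joint): The same for the right front castor; it may start at any angle within 2.3 rad of straight.
- buffer_left (a joint): How far (m) the left rubber buffer of the end stop is squashed: 0 free, 10 mm at most, 2 N per mm; its face meets the left front bumper. Just before, the white rollers of the two catches resist the front bumpers over about 14 mm with up to 8 N in all; 4 mm short of the buffers they snap over, resistance falls to nothing and they draw the caddy in and hold both buffers squashed by about 1.2 mm.
- buffer_right (a joint): The same for the right buffer. Squashing either by more than 3.5 mm counts as ramming.
- jar_amber_mid (a point): Centre of the amber jar: closed jar with a steel lid, 44 mm across, 58 mm tall, standing loose in a compartment of the caddy's tray, floor 52 mm above the bench.
- jar_green_mid (a point): Centre of the green jar: closed jar with a steel lid, 44 mm across, 58 mm tall, standing loose in a compartment of the caddy's tray, floor 52 mm above the bench.
- jar_white_mid (a point): Centre of the white jar: closed jar with a steel lid, 44 mm across, 58 mm tall, standing loose in a compartment of the caddy's tray, floor 52 mm above the bench.
- jar_blue_mid (a point): Centre of the blue jar: closed jar with a steel lid, 44 mm across, 58 mm tall, standing loose in a compartment of the caddy's tray, floor 52 mm above the bench.
- cup_red: Red empty paper cup, 72 mm across the rim, 92 mm tall, standing on the bench between the caddy's way and the marver; origin under its centre.
- cup_white: White empty paper cup, 72 mm across the rim, 92 mm tall, standing on the bench between the caddy's way and the marver; origin under its centre.
- cup_yellow: Yellow empty paper cup, 72 mm across the rim, 92 mm tall, standing on the bench between the caddy's way and the marver; origin under its centre.
Not all that is in view belongs to the job. Leave any red or turquoise look-alike of the part that bears jar_blue_mid alone.

How it is judged (in metres and radians):
On the way, in this order (a step that is already met when the one before it is completed fails the run):
1. the caddy has been rolled at least 40 mm and both castors trail straight (within 0.3 rad) while its nose is still short of the dock's mouth (value of joint castor_left between -0.3 and 0.3 rad and value of joint castor_right between -0.3 and 0.3 rad and distance of caddy from where it was at the start of the episode above 0.04 m and x of caddy_nose in the frame of dock below -0.06 m), for 0.1 s.
2. the caddy is home: both rubber buffers squashed by more than 0.3 mm, its nose on the dock's centre line within 4 mm, the caddy in line within 0.05 rad (value of joint each of buffer_left, buffer_right above 0.0003 m and x of caddy_nose in the frame of dock between 0.083 and 0.131 m and y of caddy_nose in the frame of dock between -0.004 and 0.004 m and angle between the x axis of caddy and the x axis of dock, either way round below 0.05 rad), for 0.2 s.
At the end, for the whole second after the job is handed in: caddy still, level (0.05 rad) and let go at home: both buffers squashed over 0.3 mm, nose within 4 mm of the dock's centre line and 24 mm of nominal depth, in line within 0.05 rad, castors within 0.3 rad of straight, jars upright (0.2 rad) in the tray (all of step 2 and value of joint castor_left between -0.3 and 0.3 rad and value of joint castor_right between -0.3 and 0.3 rad and linear speed of caddy below 0.01 m/s and angle between caddy's own z axis and vertical below 0.05 rad and angle between each of jar_amber_mid, jar_green_mid, jar_white_mid, jar_blue_mid's own z axis and vertical below 0.2 rad and horizontal distance between each of jar_amber_mid, jar_green_mid, jar_white_mid, jar_blue_mid and caddy below 0.12 m); the robot touches nothing.
It fails at once if the caddy is forced against a rail or a flare of the dock with more than 20 N (contact force between caddy and dock_c0 above 20 N or contact force between caddy and dock_c1 above 20 N or contact force between caddy and dock_c2 above 20 N or contact force between caddy and dock_c3 above 20 N).
It fails at once if a rubber buffer is squashed by more than 3.5 mm (the caddy was rammed home) (value of joint any of buffer_left, buffer_right above 0.0035 m).
It fails at once if the caddy is lifted off its wheels or tipped (height (world z) of caddy above 0.012 m or angle between caddy's own z axis and vertical above 0.12 rad).
It fails at once if a jar is tipped over (angle between any of jar_amber_mid, jar_green_mid, jar_white_mid, jar_blue_mid's own z axis and vertical above 0.4 rad).
It fails at once if one of the three cups is moved by more than 20 mm (distance of any of cup_red, cup_white, cup_yellow from where it was at the start of the episode above 0.02 m).
It also fails if it takes over 72 s, if anything falls off the work surface, if the arm or the gripper's body presses on something with over 40 N, if the wrist force passes 120 N, or if a joint passes its speed limit or range.

## Robot

A 6-joint arm with a two-finger parallel gripper is mounted at the origin on the work surface. World frame = base frame: x ahead of the robot, y to its left, z up, the work surface at z = 0. Lengths are in mm, angles in rad, forces in N, time in s.
With the tool pointing down it reaches from about 250 to 850 mm from the base axis. Payload 12.5 kg.
Tool frame: the origin (TCP) lies at the very end of the fingers, on their centre line; the grasp point (between the pads) lies 19 mm behind it; z points along the fingers, y is the line along which they close (so a half turn about z gives the same grasp; the last joint's range is limited). The gripper opens to 93 mm and grips with 3 to 60 N. Pads are 15 mm wide; open, the fingers measure 128 mm over their backs; the gripper's body (75 mm by 188 mm) begins 65 mm behind the grasp point.
Start: joints at [1.028, 0.351, 1.652, -0, 1.139, -0.085], TCP at [243.055, 493.365, 218.633] pointing down, gripper open.
Joint ranges: [-2.75, 2.75], [-0.79, 2.1], [0.01, 2.65], [-1.57, 4.71], [0.07, 3.14], [-2.87, 2.87]. Speed limits (rad/s): [2.22, 2.22, 2.79, 3.14, 3.14, 3.14].

## Interface

Orientations are given as a unit quaternion [w, x, y, z].
In Python, from workcell import bot gives the robot as it stands. The module is installed in compiled form; this text tells all that it offers.
- The arm moves only by the tool apply_moves, never from a script. Its argument "rows" is a list of rows, each a list of 3 entries, a list of its own where there are three numbers: the shift along the tool's x, y, z in mm, then the turn, a rotation vector about the tool's x, y, z in degrees, then the closure, from 0 (fully open) to 1 (shut). In form: [[[x, y, z], [wx, wy, wz], gripper], ...]. A call has exactly 8 rows; each row shifts and turns the commanded pose from where the row before left it, along the tool's axes as they then stand; what a row does not reach is not made up. A row lasts 1/10 s, in which the tool goes at most 50 mm and 8.59 degrees, less where a joint would pass 70% of its speed; a pose out of reach is approached as far as the arm can. A call with a gripper value outside its range is refused whole. The fingers move at their own pace and stop on an object; "newtons" is the grip in N (left out, the last holds). Time passes only in rows, so rows that do not move let the fingers close, or fill a call up. It gives the time, the measured TCP pose, the force, the opening and the grip force at its end, in the units of the state.
- bot.observe(): the state, without advancing time (a new reading comes with each control period).
- bot.grab_frame(name): name is "scene" or "top"; returns the picture (384x512x3 uint8, red, green, blue); there is no depth.
- bot.camera_params(name): a dict with "fx", "fy", "cx", "cy" (pixels), "dist_coeffs" ([k1, k2, p1, p2, k3] as OpenCV has them; the pictures are not rectified), "R" (3x3) and "t" (3): a world point X has camera coordinates R X + t. Camera axes: x right, y down, z forward; pixel columns grow to the right and rows downward; lengths in mm; the calibration is good to about 2 mm. A picture is of the moment at which its call begins. camera_params takes no time and is no camera call.
- bot.close_job(): hands the job in; it is judged then, once.
The state is a dict: "t": time; "joints": joint angles; "dq": joint speeds; "joint_efforts": joint torques, N m; "tcp_pos": TCP position; "tcp_rot": TCP orientation; "force": force on the tool from outside, world axes, zero at the start; "moment": the same for the moment, N m; "finger_gap": finger opening in mm; "finger_force": force on a finger pad.
Only numpy, scipy, OpenCV 4.12 (cv2) and the standard library are available. Lean on these libraries where they do the work, as an engineer would, in place of code of your own. Each camera call takes 0.05 s, during which the arm holds its last target. There are 200 camera calls.

## Working session

There is one attempt and no reset: what is moved stays moved. The work goes in short steps, Python scripts to look and compute and a tool call to move; the robot and the scene stay as the last step left them, time stands still between calls to the robot, and variables do not carry over. Pictures are saved under pics/ and viewed, at most 10 in all, crops included, and the job is handed in when it is done.

Besides the shell and the picture viewer there is one more tool, called after "Emit:" in YAML: its name, and indented under it one key for each argument. apply_moves: Moves the arm, as the interface text tells. Its arguments: {"type":"object","properties":{"rows":{"type":"array"},"newtons":{"type":"number"}},"required":["rows"]}

```bash
mkdir -p pics; cat > h.py <<'E'
import numpy as np, cv2
from workcell import bot
def cam(n):
    p=bot.camera_params(n); K=np.array([[p['fx'],0,p['cx']],[0,p['fy'],p['cy']],[0,0,1.]]); return K,np.array(p['dist_coeffs'],float),np.array(p['R'],float),np.array(p['t'],float)
def px2plane(n,uv,z):
    K,D,R,t=cam(n); uv=np.array(uv,float).reshape(-1,1,2)
    q=cv2.undistortPoints(uv,K,D).reshape(-1,2); d=np.c_[q,np.ones(len(q))]@R; C=-R.T@t
    s=(z-C[2])/d[:,2]; return C+d*s[:,None]
def proj(n,X):
    K,D,R,t=cam(n); return cv2.projectPoints(np.array(X,float).reshape(-1,3),cv2.Rodrigues(R)[0],t,K,D)[0].reshape(-1,2)
def snap(n,f=None):
    im=bot.grab_frame(n)[:,:,::-1].copy()
    if f: cv2.imwrite('pics/'+f,im)
    return im
E
python3 - <<'E'
from h import *
a=snap('top','top0.png');b=snap('scene','scene0.png')
cv2.imwrite('pics/both0.png',cv2.resize(np.vstack([a,b]),None,fx=0.78,fy=0.78))
for n in('top','scene'):
    K,D,R,t=cam(n);print(n,K[0,0],-R.T@t,R[2])
print(bot.observe())
E
```

```text
top 408.917092960929 [ 328.63353569  -45.04468183 1124.68401456] [ 0.22661789  0.00292454 -0.97397935]
scene 388.5714356387758 [1325.73350924  -93.85794004  874.70687009] [-0.7204701   0.04248709 -0.69218328]
{'t': 0.1, 'joints': array([ 1.02841199e+00,  3.51193600e-01,  1.65233645e+00,  8.26473374e-06,
        1.13907158e+00, -8.46311419e-02]), 'dq': array([ 9.56028265e-04, -1.94587139e-03, -2.19088192e-03, -5.52617653e-05,
       -1.44868242e-03,  9.26690424e-04]), 'joint_efforts': array([ 6.27287282e-04, -4.98031425e+01, -2.85708171e+01,  6.99552102e-02,
        2.38376384e-02, -1.02461352e-04]), 'tcp_pos': array([242.90274387, 493.12975449, 218.1580821 ]), 'tcp_rot': array([-1.59153348e-04,  2.26885217e-01,  9.73921375e-01, -4.78744508e-04]), 'force': array([-0.55170828, -0.38398236, -0.04290272]), 'moment': array([ 0.01783046, -0.05526931, -0.06386025]), 'finger_force': 0.0, 'finger_gap': 92.88137055728743}
```

View pics/top0.png

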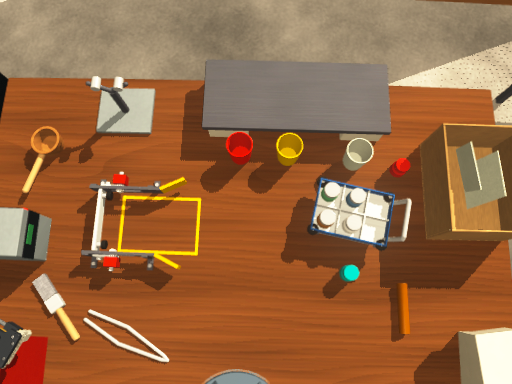

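View pics/scene0.png

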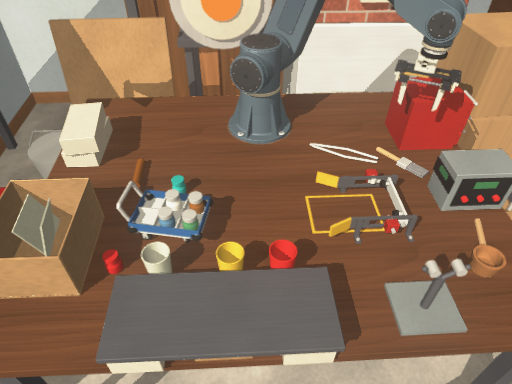

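Top view: the caddy has its blue rim around (352,212) and its handle bar at about (405,220), nose to the left. The dock is at about (125,222) with its mouth opening right. The cups are at (239,146), (289,148) and (357,153). Look-alikes are a red jar at (400,167) and a turquoise jar at (349,273), both loose on the bench. The caddy is the only tray with a hoop handle and holds the real jars. I'll check that in one close crop.

```bash
python3 - <<'E'
from h import *
a=cv2.imread('pics/top0.png')
c=cv2.resize(a[165:260,300:420],None,fx=5,fy=5,interpolation=cv2.INTER_CUBIC)[:, :]
d=cv2.resize(a[165:280,80:210],None,fx=5,fy=5,interpolation=cv2.INTER_CUBIC)
cv2.imwrite('pics/c0.png',c);cv2.imwrite('pics/d0.png',d)
E
```

```text
(no output)
```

View pics/c0.png

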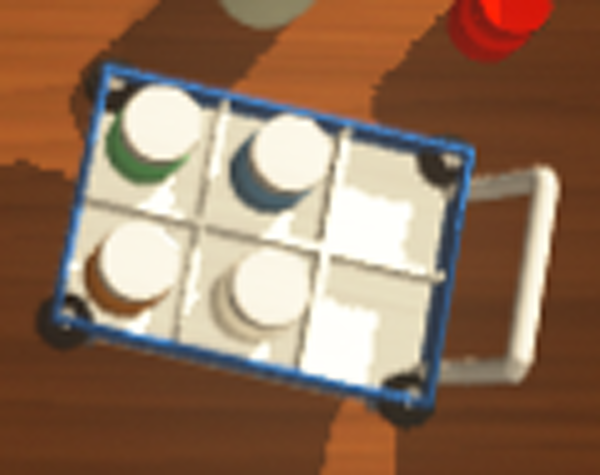

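View pics/d0.png

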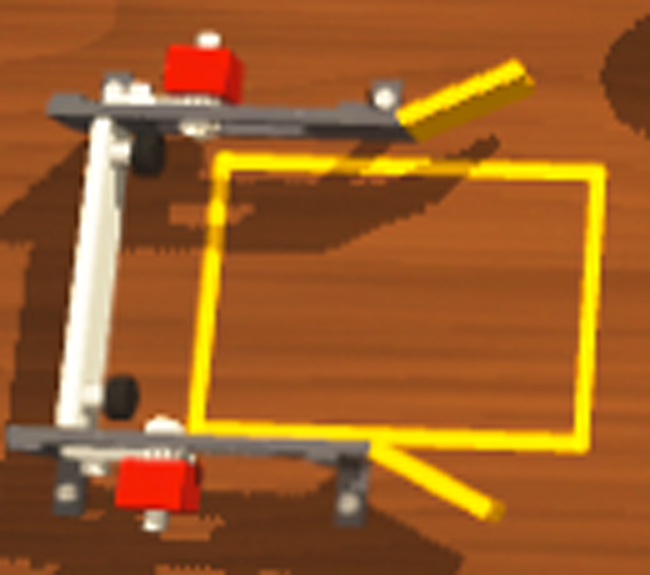

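The crop confirms the caddy: blue rim with corners at crop (105,65), (472,148), (433,405) and (57,318), four jars, and a steel bar from (545,170) to (520,375). The dock crop shows the rails' junctions with the flares at (398,112) and (370,443), and flare tips at (520,62) and (495,512).

```bash
python3 - <<'E'
from h import *
np.set_printoptions(precision=1,suppress=True)
f=lambda P,o:(np.array(P,float)+.5)/5-.5+np.array(o)
rim=f([(105,65),(472,148),(433,405),(57,318)],(300,165))
for z in (80,85,90,95):
    X=px2plane('top',rim,z); c=X.mean(0); fw=(X[0]+X[3]-X[1]-X[2])[:2]; lf=(X[3]+X[2]-X[0]-X[1])[:2]
    print(z,c[:2],np.linalg.norm(fw)/2,np.linalg.norm(lf)/2,np.degrees(np.arctan2(fw[1],fw[0])),np.degrees(np.arctan2(-lf[0],lf[1])) ,np.degrees(np.arctan2(lf[1],lf[0]))-90)
bar=px2plane('top',f([(545,175),(520,373)],(300,165)),127);print('bar',bar,bar.mean(0))
bmp=px2plane('top',f([(62,322),(407,400)],(300,165)),64);print('bumpers left front/rear',bmp)
D=f([(398,112),(370,443),(405,135),(522,62),(495,512),(50,105),(8,437),(335,130),(30,440)],(80,165))
print('dock z70',px2plane('top',D,70))
print('yellow z0',px2plane('top',f([(605,172),(585,445),(195,428),(220,160)],(80,165)),0))
a=cv2.imread('pics/top0.png')
# cups
print('cups rim z92',px2plane('top',[(239,146),(289,148),(357,153)],92))
print('red jar',px2plane('top',[(400,167),(349,273)],58))
E
```

```text
80 [ 536.4 -290. ] 198.1988588077698 138.76500214076927 78.35881736787238 79.12248746674042 79.12248746674041
85 [ 535.4 -288.8] 197.2502520709687 138.10085393802598 78.35881736787238 79.12248746674042 79.12248746674041
90 [ 534.4 -287.7] 196.3016453341677 137.43670573528266 78.35881736787239 79.12248746674041 79.12248746674041
95 [ 533.4 -286.5] 195.3530385973666 136.77255753253937 78.35881736787236 79.12248746674041 79.12248746674041
bar [[ 560.1 -421.   127. ]
 [ 459.6 -403.   127. ]] [ 509.9 -412.   127. ]
bumpers left front/rear [[ 488.7 -184.7   64. ]
 [ 452.3 -365.2   64. ]]
dock z70 [[589.3 223.   70. ]
 [413.5 223.4  70. ]
 [576.8 218.3  70. ]
 [618.7 158.6  70. ]
 [380.5 156.4  70. ]
 [588.1 411.7  70. ]
 [410.4 412.8  70. ]
 [578.5 256.   70. ]
 [409.3 401.   70. ]]
yellow z0 [[575.  120.8   0. ]
 [421.7 122.9   0. ]
 [424.3 339.    0. ]
 [575.8 340.1   0. ]]
cups rim z92 [[ 702.5   13.3   92. ]
 [ 700.6 -120.2   92. ]
 [ 692.1 -302.1   92. ]]
red jar [[ 667.3 -428.4   58. ]
 [ 377.6 -281.1   58. ]]
```

```bash
python3 - <<'E'
from h import *
np.set_printoptions(precision=1,suppress=True)
def tri(u1,u2):
    P=[]
    for n in('top','scene'):
        K,D,R,t=cam(n);P.append(np.c_[R,t])
    q=[cv2.undistortPoints(np.array([[u]],float),*cam(n)[:2]).reshape(2,1) for n,u in(('top',u1),('scene',u2))]
    X=cv2.triangulatePoints(P[0],P[1],*q);return (X[:3]/X[3]).ravel()
print('box corner low x',tri((427,240),(90,180)),'high x',tri((446,125),(62,293)))
a=cv2.imread('pics/top0.png')
# vertical profiles for rails
for r in ((180,200),(245,265)):
    print(r)
    for c in (114,120,134,142,146):
        print(c,' '.join('%d/%d'%(a[y,c,0],a[y,c,2]) for y in range(*r)))
E
```

```text
box corner low x [ 466.6 -492.3  128. ] high x [ 788.5 -543.3   68.7]
(180, 200)
114 1/246 1/246 3/245 34/149 111/183 165/201 108/124 105/121 84/100 55/68 64/76 50/81 35/122 24/94 23/94 24/97 24/97 24/96 24/89 25/92
120 0/246 2/246 3/242 40/173 124/180 163/205 108/126 108/127 110/132 126/165 162/214 182/236 104/160 47/144 28/118 26/118 27/118 25/114 27/120 35/156
134 35/165 37/166 34/162 33/154 35/162 43/158 78/141 107/126 101/120 80/95 101/119 99/121 52/113 34/160 34/163 24/205 0/253 0/255 0/254 23/198
142 35/165 34/157 36/159 34/158 35/162 38/163 66/151 107/127 104/123 82/99 43/57 47/62 47/93 35/160 35/166 30/186 0/246 0/255 0/255 0/228
146 35/166 33/158 35/162 34/162 34/164 35/164 59/157 108/130 104/126 82/102 42/57 42/56 41/80 38/142 35/162 31/175 0/241 0/255 0/245 8/164
(245, 265)
114 35/165 37/170 36/172 39/174 207/249 230/252 163/204 108/128 108/128 105/133 126/162 121/199 53/243 3/248 3/247 6/247 2/248 4/248 2/248 1/248
120 0/255 0/255 0/254 0/253 0/255 0/255 36/246 99/154 107/128 96/115 69/126 43/154 32/176 27/148 26/132 26/131 30/146 31/150 25/108 23/94
134 36/167 37/168 35/171 36/170 15/216 0/254 0/254 73/227 108/129 110/131 85/104 49/135 35/163 35/169 36/168 36/166 35/164 35/159 27/119 24/99
142 36/169 36/169 36/172 37/173 32/182 0/252 0/255 53/248 108/132 108/132 108/130 96/118 63/138 37/165 36/170 35/167 35/161 33/155 27/120 23/99
146 35/169 36/169 36/171 36/169 35/163 0/251 0/255 15/251 96/163 108/130 107/130 100/122 68/87 40/115 34/141 28/119 22/94 22/93 22/97 28/98
```

```bash
python3 - <<'E'
from h import *
np.set_printoptions(precision=1,suppress=True)
print(px2plane('top',[(114,188.6),(134,189.0),(142,189.14),(146,189.14),(120,251.25),(134,251.82),(142,252.0),(146,252.47)],70))
b=cv2.imread('pics/scene0.png')
cv2.imwrite('pics/ds.png',cv2.resize(b[160:250,300:425],None,fx=6,fy=6,interpolation=cv2.INTER_CUBIC))
E
```

```text
[[581.6 344.4  70. ]
 [582.  290.3  70. ]
 [582.2 268.7  70. ]
 [582.5 258.   70. ]
 [415.7 311.2  70. ]
 [415.4 274.5  70. ]
 [415.6 253.7  70. ]
 [414.8 243.2  70. ]]
```

View pics/ds.png

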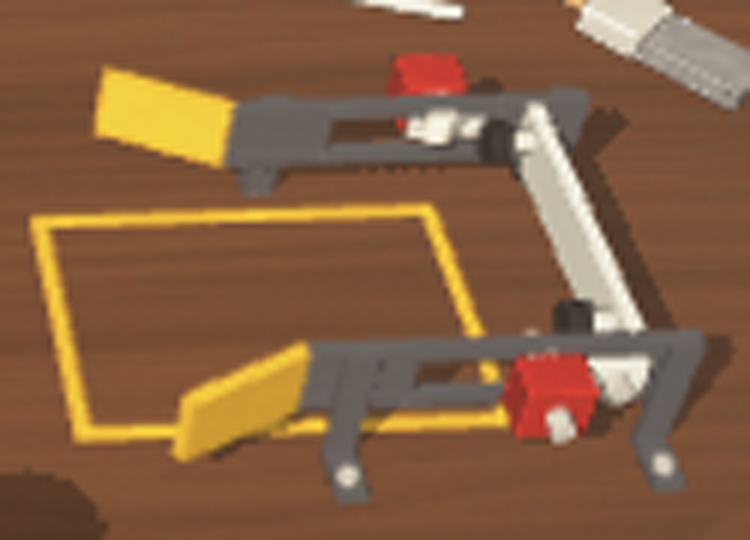

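Emit:
apply_moves:
  rows:
    - [[0, 0, -10], [0, 0, 0], 0.5]
    - [[0, 0, -10], [0, 0, 0], 0.5]
    - [[0, 0, 0], [0, 0, -5], 0.5]
    - [[0, 0, 0], [0, 0, -5], 0.5]
    - [[0, 0, 0], [0, 0, -5], 0.5]
    - [[0, 0, 0], [0, 0, 0], 0.5]
    - [[0, 0, 0], [0, 0, 0], 0.5]
    - [[0, 0, 0], [0, 0, 0], 0.5]
  newtons: 30

```text
t: 0.9
tcp_pos: [243.1, 493.4, 238.9]
tcp_rot: [0.0, 0.099, 0.995, 0.0]
force: [-0.4, -0.4, 0.2]
finger_gap: 46.8
finger_force: 0.0
```

The scene crop confirms the layout: red catches at about (430,75) and (550,395), black buffers on the end stop, and yellow flares on the left. The rails' inner faces lie at x of about 582 and 415.5, so the centre line is x ≈ 498.8 with yaw about 90°. Next I move above the handle.

Emit:
apply_moves:
  rows:
    - [[-18.4, -34.7, 0], [0, 0, 0], 0.5]
    - [[-18.4, -34.7, 0], [0, 0, 0], 0.5]
    - [[-18.4, -34.7, 0], [0, 0, 0], 0.5]
    - [[-18.4, -34.7, 0], [0, 0, 0], 0.5]
    - [[-18.4, -34.7, 0], [0, 0, 0], 0.5]
    - [[-18.4, -34.7, 0], [0, 0, 0], 0.5]
    - [[-18.4, -34.7, 0], [0, 0, 0], 0.5]
    - [[-18.4, -34.7, 0], [0, 0, 0], 0.5]

```text
t: 1.7
tcp_pos: [333.6, 191.0, 238.9]
tcp_rot: [0.0, 0.098, 0.995, 0.0]
force: [0.2, 0.0, -0.3]
finger_gap: 46.2
finger_force: 0.0
```

Emit:
apply_moves:
  rows:
    - [[-18.4, -34.7, 0], [0, 0, 0], 0.5]
    - [[-18.4, -34.7, 0], [0, 0, 0], 0.5]
    - [[-18.4, -34.7, 0], [0, 0, 0], 0.5]
    - [[-18.4, -34.7, 0], [0, 0, 0], 0.5]
    - [[-18.4, -34.7, 0], [0, 0, 0], 0.5]
    - [[-18.4, -34.7, 0], [0, 0, 0], 0.5]
    - [[-18.4, -34.7, 0], [0, 0, 0], 0.5]
    - [[-18.4, -34.7, 0], [0, 0, 0], 0.5]

```text
t: 2.5
tcp_pos: [423.9, -110.3, 238.9]
tcp_rot: [0.0, 0.099, 0.995, -0.0]
force: [0.8, 0.6, -0.3]
finger_gap: 46.3
finger_force: 0.0
```

Emit:
apply_moves:
  rows:
    - [[-18.4, -34.7, 0], [0, 0, 0], 0.5]
    - [[-18.4, -34.7, 0], [0, 0, 0], 0.5]
    - [[-18.4, -34.7, 0], [0, 0, 0], 0.5]
    - [[-18.4, -34.7, 0], [0, 0, 0], 0.5]
    - [[-18.4, -34.7, 0], [0, 0, 0], 0.5]
    - [[-18.4, -34.7, 0], [0, 0, 0], 0.5]
    - [[-18.4, -34.7, 0], [0, 0, 0], 0.5]
    - [[-18.4, -34.7, 0], [0, 0, 0], 0.5]

```text
t: 3.3
tcp_pos: [514.3, -411.1, 238.7]
tcp_rot: [0.0, 0.099, 0.995, 0.0]
force: [0.7, -0.0, 0.4]
finger_gap: 46.3
finger_force: 0.0
```

Emit:
apply_moves:
  rows:
    - [[3.7, -1.8, 19], [0, 0, 0], 0.5]
    - [[0, 0, 19], [0, 0, 0], 0.5]
    - [[0, 0, 19], [0, 0, 0], 0.5]
    - [[0, 0, 19], [0, 0, 0], 0.5]
    - [[0, 0, 19], [0, 0, 0], 0.5]
    - [[0, 0, 19], [0, 0, 0], 0.5]
    - [[0, 0, 19], [0, 0, 0], 0.5]
    - [[0, 0, 0], [0, 0, 0], 0.5]

```text
t: 4.1
tcp_pos: [509.0, -409.6, 103.2]
tcp_rot: [-0.002, 0.098, 0.995, 0.001]
force: [-0.2, 0.0, -0.3]
finger_gap: 46.7
finger_force: 0.0
```

```bash
python3 - <<'E'
from h import *
a=snap('top','top1.png');b=snap('scene','scene1.png')
A=cv2.resize(a[160:270,300:440],None,fx=4,fy=4,interpolation=cv2.INTER_CUBIC)
B=cv2.resize(b[130:260,90:230],None,fx=4,fy=4,interpolation=cv2.INTER_CUBIC)
h=min(len(A),len(B));m=np.hstack([A[:h],B[:h]]);cv2.imwrite('pics/g1.png',cv2.resize(m,(800,int(h*800/m.shape[1]))))
o=bot.observe();print(o['t'],o['force'],o['tcp_pos'])
E
```

```text
4.2 [-0.40987828 -0.56859255  0.42360546] [ 510.1487274  -410.68638988  106.10281948]
```

View pics/g1.png

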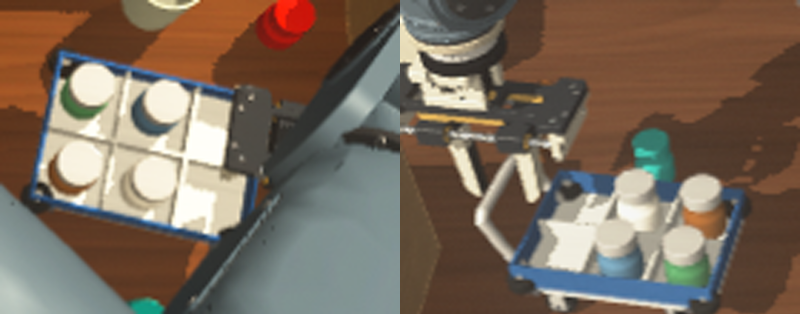

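The fingers straddle the bar: scene crop, fingers at (465,170) and (530,170), bar at about (510,175). The caddy is undisturbed, so I close now.

Emit:
apply_moves:
  rows:
    - [[0, 0, 0], [0, 0, 0], 0.7]
    - [[0, 0, 0], [0, 0, 0], 0.8]
    - [[0, 0, 0], [0, 0, 0], 0.85]
    - [[0, 0, 0], [0, 0, 0], 0.9]
    - [[0, 0, 0], [0, 0, 0], 1]
    - [[0, 0, 0], [0, 0, 0], 1]
    - [[0, 0, 0], [0, 0, 0], 1]
    - [[0, 0, 0], [0, 0, 0], 1]
  newtons: 30

```text
t: 5.0
tcp_pos: [510.1, -410.6, 105.8]
tcp_rot: [0.0, 0.098, 0.995, -0.0]
force: [-0.3, -0.1, 2.6]
finger_gap: 10.7
finger_force: 30.0
```

```bash
cat >> h.py <<'E'
def rimfit(f=None,z=78):
    a=snap('top',f); hsv=cv2.cvtColor(a,cv2.COLOR_BGR2HSV)
    m=cv2.inRange(hsv,(100,130,60),(125,255,255))
    n,l,s,c=cv2.connectedComponentsWithStats(cv2.dilate(m,np.ones((3,3))))
    k=1+np.argmax(s[1:,4]); ys,xs=np.where((l==k)&(m>0))
    X=px2plane('top',np.c_[xs,ys],z)[:,:2].astype(np.float32)
    return X
E
python3 - <<'E'
from h import *
np.set_printoptions(precision=2,suppress=True)
X=rimfit('top2.png'); print(len(X),cv2.minAreaRect(X))
for z in (72,85): print(z,cv2.minAreaRect(rimfit(None,z)))
o=bot.observe();print(o['t'],o['force'],o['moment'],o['tcp_pos'],o['finger_gap'],o['finger_force'])
E
```

```text
82 ((476.265625, -254.9921875), (183.5928497314453, 53.649410247802734), 60.5561637878418)
72 ((477.2378234863281, -254.75039672851562), (182.40423583984375, 53.82113265991211), 60.13552474975586)
85 ((475.40264892578125, -252.16064453125), (180.15167236328125, 53.156490325927734), 60.13552474975586)
5.15 [-0.   -0.52  2.55] [-0.    0.02 -0.04] [ 510.12 -410.66  105.81] 11.159729222211917 29.99961018562317
```

Emit:
apply_moves:
  rows:
    - [[0, 1, 0], [0, 0, 0], 1]
    - [[0, 2, 0], [0, 0, 0], 1]
    - [[0, 3, 0], [0, 0, 0], 1]
    - [[0, 4, 0], [0, 0, 0], 1]
    - [[0, 4, 0], [0, 0, 0], 1]
    - [[0, 4, 0], [0, 0, 0], 1]
    - [[0, 4, 0], [0, 0, 0], 1]
    - [[0, 4, 0], [0, 0, 0], 1]

```text
t: 5.95
tcp_pos: [515.3, -384.7, 105.7]
tcp_rot: [0.0, 0.098, 0.995, -0.0]
force: [1.4, -0.6, 3.6]
finger_gap: 11.5
finger_force: 30.0
```

Emit:
apply_moves:
  rows:
    - [[0, 4, 0], [0, 0, 0], 1]
    - [[0, 4, 0], [0, 0, 0], 1]
    - [[0, 4, 0], [0, 0, 0], 1]
    - [[0, 4, 0], [0, 0, 0], 1]
    - [[0, 4, 0], [0, 0, 0], 1]
    - [[0, 3, 0], [0, 0, 0], 1]
    - [[0, 2, 0], [0, 0, 0], 1]
    - [[0, 0, 0], [0, 0, 0], 1]

```text
t: 6.75
tcp_pos: [520.1, -360.1, 105.6]
tcp_rot: [0.0, 0.098, 0.995, 0.0]
force: [1.9, 0.8, 4.5]
finger_gap: 10.8
finger_force: 30.0
```

```bash
python3 - <<'E'
from h import *
np.set_printoptions(precision=2,suppress=True)
a=snap('top','top3.png');b=snap('scene','scene3.png')
A=cv2.resize(a[140:260,260:400],None,fx=4,fy=4,interpolation=cv2.INTER_CUBIC)
B=cv2.resize(b[150:270,110:250],None,fx=4,fy=4,interpolation=cv2.INTER_CUBIC)
m=np.hstack([A,B]);cv2.imwrite('pics/g3.png',cv2.resize(m,(800,int(len(m)*800/m.shape[1]))))
o=bot.observe();print(o['t'],o['force'],o['moment'],o['tcp_pos'],o['tcp_rot'])
E
```

```text
6.85 [2.79 0.02 4.61] [ 0.12 -0.38 -0.09] [ 520.06 -360.37  105.65] [0.  0.1 1.  0. ]
```

View pics/g3.png

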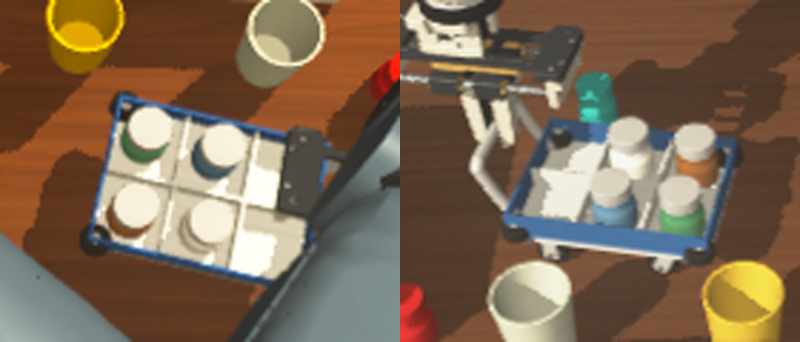

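Caddy gripped, rolled 51 mm, jars standing, cups untouched; front rim corners are at about (122,97) and (93,240) in the crop. Next I measure yaw from the right rim edge numerically.

```bash
cat >> h.py <<'E'
def edge(a,tcp,yaw,z=74):
    """fit right (y=-70) outer rim edge; returns yaw deg, lateral pos of caddy axis at H"""
    hsv=cv2.cvtColor(a,cv2.COLOR_BGR2HSV)
    m=cv2.inRange(hsv,(100,110,50),(125,255,255)); ys,xs=np.where(m>0)
    X=px2plane('top',np.c_[xs,ys],z)[:,:2]
    f=np.array([np.cos(yaw),np.sin(yaw)]);l=np.array([-f[1],f[0]])
    d=X-np.array(tcp[:2]); u=d@f; v=d@l
    k=(u>30)&(u<235)&(v<-55)&(v>-90); xs,ys,u=xs[k],ys[k],u[k]
    P=[]
    for c in np.unique(xs):
        y=ys[xs==c].min()
        col=a[y-2:y+2,c].astype(float); s=col[:,0]-col[:,2]  # blue minus red
        # subpixel threshold crossing
        lo,hi=s[0],s[2:].max(); t=(lo+hi)/2
        for i in range(3):
            if s[i]<t<=s[i+1]: P.append((c,y-2+i+(t-s[i])/(s[i+1]-s[i]))); break
    Q=px2plane('top',P,z)[:,:2].astype(np.float32)
    r=cv2.fitLine(Q,cv2.DIST_HUBER,0,.01,.01).ravel(); dv=r[:2]*np.sign(r[:2]@f)
    nl=np.array([-dv[1],dv[0]]); off=(r[2:]-np.array(tcp[:2]))@nl+70
    uu=(Q-np.array(tcp[:2]))@dv
    return np.degrees(np.arctan2(dv[1],dv[0])),off,len(Q),uu.min(),uu.max()
E
python3 - <<'E'
from h import *
print(edge(cv2.imread('pics/top0.png'),(510,-412),np.radians(79)))
print(edge(cv2.imread('pics/top2.png'),(510.1,-410.7),np.radians(79)))
print(edge(cv2.imread('pics/top3.png'),(520.06,-360.4),np.radians(79)))
E
```

```text
(np.float64(78.23015211006056), np.float64(-3.1075047749873193), 71, np.float64(33.258410052905674), np.float64(225.5000676444315))
(np.float64(78.10414847369294), np.float64(-2.911026600301355), 61, np.float64(59.202499565121606), np.float64(226.15568208770108))
(np.float64(77.99701696438756), np.float64(-3.469370674943221), 60, np.float64(65.28934502517258), np.float64(225.2960122190756))
```

```bash
cat > plan.py <<'E'
import sys; from h import *
np.set_printoptions(suppress=True)
# tool-to-caddy calibration: yaw_caddy = yaw_tool-DY deg; axis OFF mm to the right of TCP
DY,OFF,XD,YD=0.5,3.0,498.8,90.0
def tool(): 
    o=bot.observe(); q=o['tcp_rot']; return o['tcp_pos'][:2],np.degrees(2*np.arctan2(q[2],q[1]))-90,o
def R2(d): a=np.radians(d); return np.array([[np.cos(a),-np.sin(a)],[np.sin(a),np.cos(a)]])
def caddy(p,y): th=y-DY; h=R2(th)[:,0]; H=p-OFF*R2(th)[:,1]; return H+60*h,th
def plan(yend,step,n):
    p,y,o=tool(); r,th=caddy(p,y); s0=1/np.tan(np.radians(th)); L=yend-r[1]; sl=1/np.tan(np.radians(YD))
    c=np.array([r[0],s0*L,0,0]); xe=XD+sl*(yend-XY0)
    c[2]=3*(xe-r[0])-L*(2*s0+sl); c[3]=-2*(xe-r[0])+L*(s0+sl)
    X=lambda t:np.polyval(c[::-1],t); dX=lambda t:np.polyval((c[1:]*[1,2,3])[::-1],t)/L
    print('R',r.round(1),'th',th.round(2),'L',L.round(1),'k0',(2*c[2]/L**2).round(5),'t',o['t'],'F',o['force'].round(1)); t=0
    for k in range(n):
        if t<1: t=min(1,t+step/np.hypot(1,dX(t))/L)
        R=np.array([X(t),r[1]+t*L]); a=90-np.degrees(np.arctan(dX(t))); h=R2(a)
        T=R-60*h[:,0]+OFF*h[:,1]; ty=a+DY
        f=R2(y); d=(T-p); sh=np.array([d@f[:,1],d@f[:,0]]).round(1); tn=round(-(ty-y),1)   # tool x = left of y axis
        p=p+sh[0]*f[:,1]+sh[1]*f[:,0]; y=y-tn
        print('[[%.1f,%.1f,0],[0,0,%.1f],1],'%(sh[0],sh[1],tn),end='\n' if k%8==7 else ' ')
XY0=233.
if __name__=='__main__': plan(float(sys.argv[1]),float(sys.argv[2]),int(sys.argv[3]))
E
python3 plan.py 5 6 24
```

```text
R [ 535.2 -302.2] th 78.27 L 307.2 k0 -0.00502 t 6.85 F [2.8 0.  4.6]
[[-1.6,5.9,0],[0,0,-1.6],1], [[-1.7,5.9,0],[0,0,-1.6],1], [[-1.5,5.9,0],[0,0,-1.5],1], [[-1.6,6.0,0],[0,0,-1.5],1], [[-1.5,5.9,0],[0,0,-1.4],1], [[-1.4,5.9,0],[0,0,-1.4],1], [[-1.4,5.9,0],[0,0,-1.4],1], [[-1.3,6.0,0],[0,0,-1.3],1],
[[-1.3,5.9,0],[0,0,-1.2],1], [[-1.2,6.0,0],[0,0,-1.2],1], [[-1.2,5.9,0],[0,0,-1.1],1], [[-1.1,5.9,0],[0,0,-1.1],1], [[-1.0,6.0,0],[0,0,-0.9],1], [[-1.0,6.0,0],[0,0,-1.0],1], [[-0.9,5.9,0],[0,0,-0.8],1], [[-0.9,6.0,0],[0,0,-0.8],1],
[[-0.8,5.9,0],[0,0,-0.8],1], [[-0.7,6.0,0],[0,0,-0.7],1], [[-0.7,6.0,0],[0,0,-0.6],1], [[-0.6,6.0,0],[0,0,-0.6],1], [[-0.5,5.9,0],[0,0,-0.5],1], [[-0.5,6.0,0],[0,0,-0.4],1], [[-0.5,6.0,0],[0,0,-0.4],1], [[-0.4,6.0,0],[0,0,-0.4],1],
```

Emit:
apply_moves:
  rows:
    - [[-1.6, 5.9, 0], [0, 0, -1.6], 1]
    - [[-1.7, 5.9, 0], [0, 0, -1.6], 1]
    - [[-1.5, 5.9, 0], [0, 0, -1.5], 1]
    - [[-1.6, 6.0, 0], [0, 0, -1.5], 1]
    - [[-1.5, 5.9, 0], [0, 0, -1.4], 1]
    - [[-1.4, 5.9, 0], [0, 0, -1.4], 1]
    - [[-1.4, 5.9, 0], [0, 0, -1.4], 1]
    - [[-1.3, 6.0, 0], [0, 0, -1.3], 1]

```text
t: 7.65
tcp_pos: [536.7, -314.8, 105.7]
tcp_rot: [0.0, -0.005, 1.0, -0.0]
force: [1.9, -0.9, 4.9]
finger_gap: 11.2
finger_force: 30.1
```

```bash
python3 plan.py 5 6 16; python3 -c "
from h import *;import plan
p,y,o=plan.tool();print(p,y,edge(snap('top','top4.png'),p,np.radians(y-.5)))"
```

```text
R [ 539.7 -254.8] th 90.02 L 259.8 k0 -0.00364 t 7.65 F [ 1.9 -0.9  4.9]
[[-1.3,5.9,0],[0,0,-1.2],1], [[-1.2,6.0,0],[0,0,-1.2],1], [[-1.1,5.9,0],[0,0,-1.1],1], [[-1.1,6.0,0],[0,0,-1.0],1], [[-1.0,5.9,0],[0,0,-1.0],1], [[-1.0,6.0,0],[0,0,-0.9],1], [[-0.9,5.9,0],[0,0,-0.9],1], [[-0.8,6.0,0],[0,0,-0.8],1],
[[-0.8,6.0,0],[0,0,-0.7],1], [[-0.8,5.9,0],[0,0,-0.7],1], [[-0.6,6.0,0],[0,0,-0.6],1], [[-0.6,6.0,0],[0,0,-0.6],1], [[-0.6,6.0,0],[0,0,-0.5],1], [[-0.5,5.9,0],[0,0,-0.4],1], [[-0.4,6.0,0],[0,0,-0.4],1], [[-0.4,6.0,0],[0,0,-0.4],1],
[ 536.74839926 -314.7573742 ] 90.51736203477736 (np.float64(88.97827455056574), np.float64(-3.1508901713918647), 61, np.float64(65.63675302364686), np.float64(225.4605216559013))
```

Emit:
apply_moves:
  rows:
    - [[-1.3, 5.9, 0], [0, 0, -1.2], 1]
    - [[-1.2, 6.0, 0], [0, 0, -1.2], 1]
    - [[-1.1, 5.9, 0], [0, 0, -1.1], 1]
    - [[-1.1, 6.0, 0], [0, 0, -1.0], 1]
    - [[-1.0, 5.9, 0], [0, 0, -1.0], 1]
    - [[-1.0, 6.0, 0], [0, 0, -0.9], 1]
    - [[-0.9, 5.9, 0], [0, 0, -0.9], 1]
    - [[-0.8, 6.0, 0], [0, 0, -0.8], 1]

```text
t: 8.5
tcp_pos: [541.6, -266.6, 105.7]
tcp_rot: [0.0, -0.075, 0.997, -0.0]
force: [2.1, -0.7, 5.6]
finger_gap: 11.0
finger_force: 30.1
```

Emit:
apply_moves:
  rows:
    - [[-0.8, 6.0, 0], [0, 0, -0.7], 1]
    - [[-0.8, 5.9, 0], [0, 0, -0.7], 1]
    - [[-0.6, 6.0, 0], [0, 0, -0.6], 1]
    - [[-0.6, 6.0, 0], [0, 0, -0.6], 1]
    - [[-0.6, 6.0, 0], [0, 0, -0.5], 1]
    - [[-0.5, 5.9, 0], [0, 0, -0.4], 1]
    - [[-0.4, 6.0, 0], [0, 0, -0.4], 1]
    - [[-0.4, 6.0, 0], [0, 0, -0.4], 1]

```text
t: 9.3
tcp_pos: [537.2, -218.7, 105.7]
tcp_rot: [0.0, -0.112, 0.994, -0.0]
force: [2.2, -1.4, 4.4]
finger_gap: 10.9
finger_force: 30.0
```

```bash
python3 plan.py 5 6 24; python3 -c "
from h import *;import plan
p,y,o=plan.tool();print(p,y,edge(snap('top','top5.png'),p,np.radians(y-.5)))"
```

```text
R [ 527.3 -159.4] th 102.41 L 164.4 k0 -0.00097 t 9.3 F [ 2.2 -1.4  4.4]
[[-0.3,6.0,0],[0,0,-0.3],1], [[-0.3,6.0,0],[0,0,-0.2],1], [[-0.2,6.0,0],[0,0,-0.2],1], [[-0.2,6.0,0],[0,0,-0.1],1], [[-0.1,6.0,0],[0,0,-0.1],1], [[-0.1,6.0,0],[0,0,-0.0],1], [[-0.0,6.0,0],[0,0,0.0],1], [[-0.0,6.0,0],[0,0,0.1],1],
[[0.1,6.0,0],[0,0,0.1],1], [[0.1,6.0,0],[0,0,0.2],1], [[0.2,6.0,0],[0,0,0.3],1], [[0.2,6.0,0],[0,0,0.3],1], [[0.3,6.0,0],[0,0,0.3],1], [[0.4,6.0,0],[0,0,0.4],1], [[0.4,6.1,0],[0,0,0.5],1], [[0.4,6.0,0],[0,0,0.5],1],
[[0.6,6.0,0],[0,0,0.6],1], [[0.5,6.1,0],[0,0,0.6],1], [[0.7,6.0,0],[0,0,0.7],1], [[0.7,6.0,0],[0,0,0.7],1], [[0.7,6.1,0],[0,0,0.8],1], [[0.8,6.1,0],[0,0,0.9],1], [[0.9,6.0,0],[0,0,0.9],1], [[0.9,6.1,0],[0,0,1.0],1],
[ 537.23939248 -218.66501923] 102.90847403275592 (np.float64(102.31783387301179), np.float64(-2.9073775063808824), 73, np.float64(30.476678414281032), np.float64(224.67760877756342))
```

Emit:
apply_moves:
  rows:
    - [[-0.3, 6.0, 0], [0, 0, -0.3], 1]
    - [[-0.3, 6.0, 0], [0, 0, -0.2], 1]
    - [[-0.2, 6.0, 0], [0, 0, -0.2], 1]
    - [[-0.2, 6.0, 0], [0, 0, -0.1], 1]
    - [[-0.1, 6.0, 0], [0, 0, -0.1], 1]
    - [[-0.1, 6.0, 0], [0, 0, 0], 1]
    - [[0, 6.0, 0], [0, 0, 0], 1]
    - [[0, 6.0, 0], [0, 0, 0.1], 1]

```text
t: 10.15
tcp_pos: [527.2, -171.6, 105.7]
tcp_rot: [0.0, -0.119, 0.993, -0.0]
force: [2.6, -0.9, 5.3]
finger_gap: 11.1
finger_force: 30.0
```

Emit:
apply_moves:
  rows:
    - [[0.1, 6.0, 0], [0, 0, 0.1], 1]
    - [[0.1, 6.0, 0], [0, 0, 0.2], 1]
    - [[0.2, 6.0, 0], [0, 0, 0.3], 1]
    - [[0.2, 6.0, 0], [0, 0, 0.3], 1]
    - [[0.3, 6.0, 0], [0, 0, 0.3], 1]
    - [[0.4, 6.0, 0], [0, 0, 0.4], 1]
    - [[0.4, 6.1, 0], [0, 0, 0.5], 1]
    - [[0.4, 6.0, 0], [0, 0, 0.5], 1]

```text
t: 10.95
tcp_pos: [514.4, -125.1, 105.7]
tcp_rot: [0.0, -0.096, 0.995, -0.0]
force: [1.9, -1.0, 4.5]
finger_gap: 11.1
finger_force: 30.0
```

```bash
python3 plan.py 0 5 16; python3 -c "
from h import *;import plan
p,y,o=plan.tool();print(p,y,edge(snap('top','top6.png'),p,np.radians(y-.5)))"
```

```text
R [506.4 -65.6] th 100.54 L 65.6 k0 0.00082 t 10.95 F [ 1.9 -1.   4.5]
[[0.2,5.0,0],[0,0,0.3],1], [[0.3,5.0,0],[0,0,0.3],1], [[0.4,5.1,0],[0,0,0.4],1], [[0.5,5.0,0],[0,0,0.6],1], [[0.6,5.0,0],[0,0,0.6],1], [[0.6,5.1,0],[0,0,0.7],1], [[0.8,5.0,0],[0,0,0.7],1], [[0.8,5.1,0],[0,0,0.9],1],
[[0.9,5.0,0],[0,0,1.0],1], [[1.0,5.1,0],[0,0,1.0],1], [[1.1,5.1,0],[0,0,1.2],1], [[1.2,5.1,0],[0,0,1.2],1], [[1.3,5.1,0],[0,0,1.3],1], [[0.3,1.2,0],[0,0,0.3],1], [[0.0,-0.0,0],[0,0,0.0],1], [[0.0,-0.0,0],[0,0,0.0],1],
[ 514.37974811 -125.1371755 ] 101.04265560394936 (np.float64(100.57828746691492), np.float64(-2.4996012867576667), 60, np.float64(64.01573593584227), np.float64(223.4885948699709))
```

```bash
python3 plan.py 10 5 16
```

```text
R [506.  -64.7] th 100.52 L 74.7 k0 0.00218 t 11.0 F [2.  2.2 5.8]
[[0.6,5.0,0],[0,0,0.6],1], [[0.5,5.1,0],[0,0,0.6],1], [[0.6,5.0,0],[0,0,0.6],1], [[0.6,5.0,0],[0,0,0.7],1], [[0.6,5.1,0],[0,0,0.6],1], [[0.7,5.0,0],[0,0,0.7],1], [[0.6,5.1,0],[0,0,0.7],1], [[0.7,5.0,0],[0,0,0.7],1],
[[0.6,5.1,0],[0,0,0.7],1], [[0.7,5.0,0],[0,0,0.7],1], [[0.7,5.1,0],[0,0,0.8],1], [[0.7,5.0,0],[0,0,0.7],1], [[0.7,5.1,0],[0,0,0.8],1], [[0.8,5.0,0],[0,0,0.8],1], [[0.7,5.1,0],[0,0,0.8],1], [[0.1,0.2,0],[0,0,0.0],1],
```

Emit:
apply_moves:
  rows:
    - [[0.6, 5.0, 0], [0, 0, 0.6], 1]
    - [[0.5, 5.1, 0], [0, 0, 0.6], 1]
    - [[0.6, 5.0, 0], [0, 0, 0.6], 1]
    - [[0.6, 5.0, 0], [0, 0, 0.7], 1]
    - [[0.6, 5.1, 0], [0, 0, 0.6], 1]
    - [[0.7, 5.0, 0], [0, 0, 0.7], 1]
    - [[0.6, 5.1, 0], [0, 0, 0.7], 1]
    - [[0.7, 5.0, 0], [0, 0, 0.7], 1]

```text
t: 11.8
tcp_pos: [503.0, -86.1, 105.6]
tcp_rot: [-0.0, -0.051, 0.999, -0.0]
force: [-0.0, -1.4, 6.2]
finger_gap: 11.1
finger_force: 30.0
```

Emit:
apply_moves:
  rows:
    - [[0.6, 5.1, 0], [0, 0, 0.7], 1]
    - [[0.7, 5.0, 0], [0, 0, 0.7], 1]
    - [[0.7, 5.1, 0], [0, 0, 0.8], 1]
    - [[0.7, 5.0, 0], [0, 0, 0.7], 1]
    - [[0.7, 5.1, 0], [0, 0, 0.8], 1]
    - [[0.8, 5.0, 0], [0, 0, 0.8], 1]
    - [[0.7, 5.1, 0], [0, 0, 0.8], 1]
    - [[0, 0, 0], [0, 0, 0], 1]

```text
t: 12.6
tcp_pos: [495.4, -50.7, 105.5]
tcp_rot: [-0.001, -0.005, 1.0, 0.0]
force: [-1.5, 1.2, 7.3]
finger_gap: 10.9
finger_force: 30.1
```

```bash
python3 -c "
from h import *;import plan
p,y,o=plan.tool();a=snap('top','top7.png');print(o['t'],o['force'],p,y,edge(a,p,np.radians(y-.5)))
A=cv2.resize(a[165:280,80:240],None,fx=5,fy=5,interpolation=cv2.INTER_CUBIC);cv2.imwrite('pics/g7.png',A)"
```

```text
12.6 [-1.51154477  1.24210471  7.33494448] [495.39336805 -50.69168631] 90.57758220340989 (np.float64(90.5135662404463), np.float64(-0.6205566389823503), 46, np.float64(106.40603805812601), np.float64(225.39734164600227))
```

View pics/g7.png

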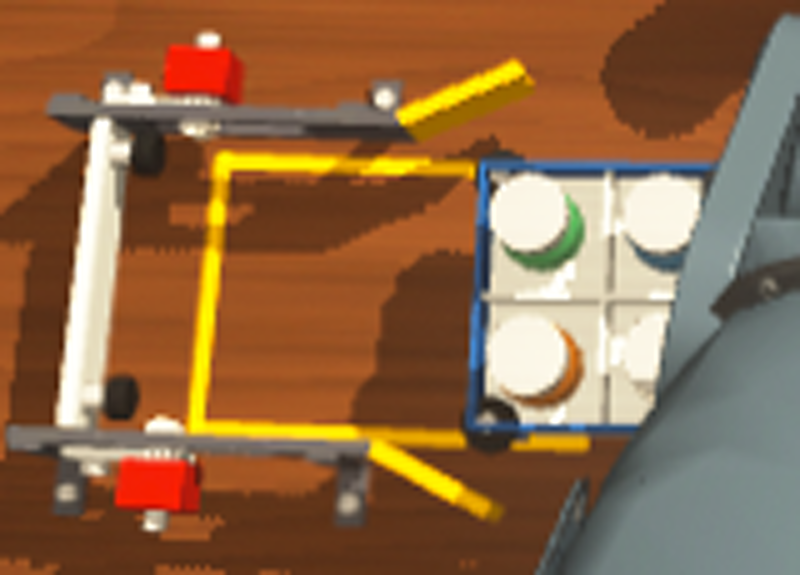

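The top crop shows the caddy nearly aligned in front of the mouth, with rim corners at (485,165) and (472,430). It sits a little low in the picture, so toward smaller x. I compute the nose position from both rim and bumpers.

```bash
python3 - <<'E'
from h import *
np.set_printoptions(precision=1,suppress=True,linewidth=200)
f=lambda P:(np.array(P,float)+.5)/5-.5+np.array((80,165))
for z in(68,74,80):print(z,px2plane('top',f([(485,163),(472,430)]),z)[:,:2])
for z in(50,58,66):print('b',z,px2plane('top',f([(500,137),(490,452)]),z)[:,:2])
a=cv2.imread('pics/top7.png')
for c in (178,180,182,190): print(c,[tuple(a[y,c]) .__repr__().replace('np.uint8','') for y in range(249,259)])
for c in (178,180,182): print(c,[tuple(a[y,c]) .__repr__().replace('np.uint8','') for y in range(190,200)])
E
```

```text
68 [[563.2 174.8]
 [422.  171.6]]
74 [[561.9 173.6]
 [421.5 170.3]]
80 [[560.5 172.4]
 [420.9 169.1]]
b 50 [[581.8 171.5]
 [412.4 165. ]]
b 58 [[579.9 169.9]
 [411.8 163.4]]
b 66 [[578.1 168.3]
 [411.2 161.9]]
178 ['((142), (145), (149))', '((116), (80), (53))', '((62), (55), (53))', '((32), (40), (48))', '((33), (41), (49))', '((33), (41), (48))', '((31), (45), (65))', '((30), (54), (93))', '((30), (58), (103))', '((32), (61), (107))']
180 ['((88), (65), (53))', '((114), (78), (50))', '((58), (50), (48))', '((34), (41), (49))', '((34), (42), (48))', '((31), (41), (55))', '((30), (50), (81))', '((32), (59), (103))', '((31), (58), (104))', '((33), (61), (106))']
182 ['((85), (64), (51))', '((114), (77), (51))', '((57), (50), (46))', '((33), (41), (47))', '((24), (87), (124))', '((13), (107), (160))', '((30), (64), (107))', '((32), (59), (103))', '((32), (59), (104))', '((34), (61), (107))']
190 ['((238), (249), (252))', '((124), (84), (51))', '((84), (100), (110))', '((35), (153), (202))', '((0), (173), (234))', '((0), (144), (209))', '((30), (73), (121))', '((34), (59), (102))', '((34), (60), (103))', '((35), (61), (105))']
178 ['((39), (90), (169))', '((37), (86), (159))', '((30), (57), (103))', '((29), (57), (103))', '((32), (58), (101))', '((37), (53), (78))', '((70), (65), (64))', '((130), (94), (63))', '((140), (102), (70))', '((123), (132), (134))']
180 ['((40), (90), (169))', '((40), (93), (171))', '((39), (90), (171))', '((40), (90), (169))', '((42), (86), (154))', '((46), (57), (66))', '((69), (65), (65))', '((131), (95), (64))', '((141), (102), (70))', '((123), (130), (133))']
182 ['((40), (90), (169))', '((39), (90), (171))', '((39), (89), (171))', '((39), (90), (169))', '((40), (88), (161))', '((41), (65), (102))', '((69), (64), (64))', '((130), (95), (64))', '((134), (91), (53))', '((73), (65), (62))']
```

```bash
cat > seg.py <<'E'
import sys,json; from h import *; from plan import tool,R2
# usage: seg.py phi0 R0 "s:phi,s:phi.." n  : heading right of dock axis (deg) against travel s; yaw_caddy=90-phi
phi0,r0=float(sys.argv[1]),float(sys.argv[2]); kn=[tuple(map(float,k.split(':'))) for k in sys.argv[3].split(',')]; n=int(sys.argv[4])
S=[0]+[k[0] for k in kn]; F=[phi0]+[k[1] for k in kn]
p,y,o=tool(); y0=y; g=np.linspace(0,S[-1],2001); ph=np.radians(np.interp(g,S,F)); ds=g[1]-g[0]
Rx=r0+np.r_[0,np.cumsum(np.sin(ph[:-1])*ds)]; Ry=np.r_[0,np.cumsum(np.cos(ph[:-1])*ds)]
hx,hy=Rx-60*np.sin(ph),Ry-60*np.cos(ph); p=p.copy(); p0=p.copy()
print('t',o['t'],'F',o['force'].round(1),'end R',Rx[-1].round(1),'nose',(Rx[-1]+172*np.sin(ph[-1])).round(1))
for k in range(1,n+1):
    i=int(2000*k/n); T=p0+[hx[i]-hx[0],hy[i]-hy[0]]; ty=y0-np.degrees(ph[i]-ph[0])
    f=R2(y); d=T-p; sh=(np.array([d@f[:,1],d@f[:,0]])).round(1); tn=round(y-ty,1)
    p=p+sh[0]*f[:,1]+sh[1]*f[:,0]; y-=tn
    print('[[%.1f,%.1f,0],[0,0,%.1f],1],'%(*sh,tn),end='\n' if k%8==0 else ' ')
E
python3 seg.py -0.5 -4.5 20:4.5,30:4.5,50:0.6 16
```

```text
t 12.65 F [-0.8  1.1  6.9] end R -2.1 nose -0.3
[[0.8,3.1,0],[0,0,0.8],1], [[0.8,3.2,0],[0,0,0.8],1], [[0.8,3.1,0],[0,0,0.7],1], [[0.8,3.1,0],[0,0,0.8],1], [[0.8,3.2,0],[0,0,0.8],1], [[0.8,3.1,0],[0,0,0.8],1], [[0.3,3.1,0],[0,0,0.3],1], [[-0.0,3.1,0],[0,0,0.0],1],
[[-0.0,3.2,0],[0,0,0.0],1], [[-0.3,3.1,0],[0,0,-0.2],1], [[-0.6,3.1,0],[0,0,-0.7],1], [[-0.7,3.1,0],[0,0,-0.6],1], [[-0.6,3.2,0],[0,0,-0.6],1], [[-0.6,3.1,0],[0,0,-0.6],1], [[-0.6,3.1,0],[0,0,-0.6],1], [[-0.7,3.2,0],[0,0,-0.6],1],
```

Emit:
apply_moves:
  rows:
    - [[0.8, 3.1, 0], [0, 0, 0.8], 1]
    - [[0.8, 3.2, 0], [0, 0, 0.8], 1]
    - [[0.8, 3.1, 0], [0, 0, 0.7], 1]
    - [[0.8, 3.1, 0], [0, 0, 0.8], 1]
    - [[0.8, 3.2, 0], [0, 0, 0.8], 1]
    - [[0.8, 3.1, 0], [0, 0, 0.8], 1]
    - [[0.3, 3.1, 0], [0, 0, 0.3], 1]
    - [[0, 3.1, 0], [0, 0, 0], 1]

```text
t: 13.45
tcp_pos: [491.1, -26.1, 105.5]
tcp_rot: [-0.001, 0.039, 0.999, -0.0]
force: [-1.8, -0.7, 8.5]
finger_gap: 10.9
finger_force: 30.1
```

Emit:
apply_moves:
  rows:
    - [[0, 3.2, 0], [0, 0, 0], 1]
    - [[-0.3, 3.1, 0], [0, 0, -0.2], 1]
    - [[-0.6, 3.1, 0], [0, 0, -0.7], 1]
    - [[-0.7, 3.1, 0], [0, 0, -0.6], 1]
    - [[-0.6, 3.2, 0], [0, 0, -0.6], 1]
    - [[-0.6, 3.1, 0], [0, 0, -0.6], 1]
    - [[0, 0, 0], [0, 0, 0], 1]
    - [[0, 0, 0], [0, 0, 0], 1]

```text
t: 14.25
tcp_pos: [495.0, -7.3, 105.4]
tcp_rot: [-0.001, 0.015, 1.0, 0.0]
force: [-3.6, 0.4, 8.5]
finger_gap: 10.8
finger_force: 30.1
```

```bash
python3 - <<'E'
from h import *;import plan
np.set_printoptions(precision=1,suppress=True,linewidth=200)
p,y,o=plan.tool();a=snap('top','top8.png');print(o['t'],o['force'],p,y,edge(a,p,np.radians(y)))
A=cv2.resize(a[165:280,80:240],None,fx=5,fy=5,interpolation=cv2.INTER_CUBIC);cv2.imwrite('pics/g8.png',A)
E
```

```text
14.25 [-3.6  0.4  8.5] [495.   -7.3] 88.29215728296109 (np.float64(88.66477570510209), np.float64(-1.9151136979408534), 39, np.float64(123.84933224517225), np.float64(224.91287537562854))
```

View pics/g8.png

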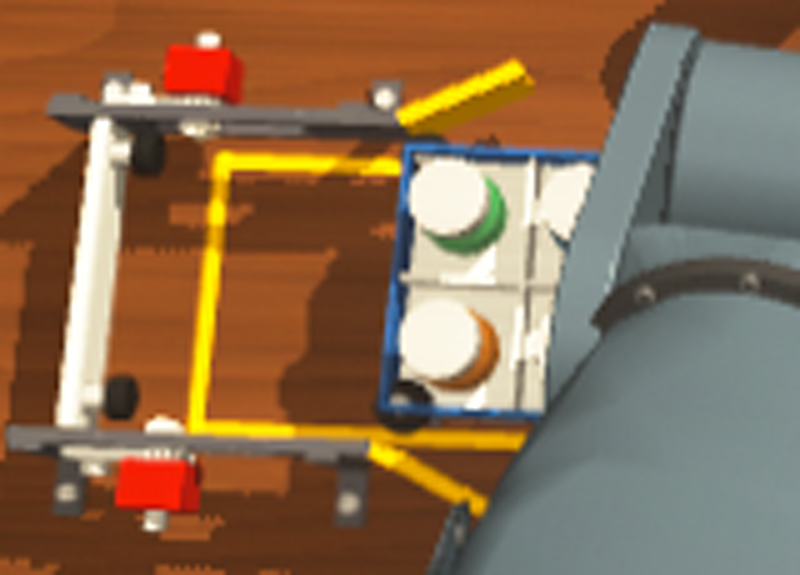

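The crop shows the front corners at (405,147) and (385,410). The mid-row of 278.5 against the rails' 279.9 means the nose is centred within about 0.5 mm and just entering. I compute the buffer depth and the next segment.

```bash
python3 - <<'E'
from h import *
np.set_printoptions(precision=1,suppress=True)
f=lambda P:(np.array(P,float)+.5)/5-.5+np.array((80,165))
print('buf',px2plane('top',f([(138,397),(164,153)]),58)[:,:2],'rim',px2plane('top',f([(405,147),(385,410)]),74)[:,:2])
print('bumper left centre',px2plane('top',f([(407,405)]),62))
E
python3 seg.py 1.3 -3.6 30:1.2,60:1.0 24
```

```text
buf [[434.5 351.1]
 [566.1 351.2]] rim [[569.3 216.7]
 [430.3 216. ]]
bumper left centre [[434.4 207.7  62. ]]
t 14.3 F [-3.6  1.   8.3] end R -2.4 nose 0.6
[[0.0,2.5,0],[0,0,-0.0],1], [[0.0,2.5,0],[0,0,-0.0],1], [[0.0,2.5,0],[0,0,-0.0],1], [[0.0,2.5,0],[0,0,-0.0],1], [[0.1,2.5,0],[0,0,-0.0],1], [[-0.0,2.5,0],[0,0,-0.0],1], [[-0.0,2.5,0],[0,0,-0.1],1], [[-0.0,2.5,0],[0,0,0.0],1],
[[-0.0,2.5,0],[0,0,0.0],1], [[-0.0,2.5,0],[0,0,0.0],1], [[0.0,2.5,0],[0,0,0.0],1], [[0.0,2.5,0],[0,0,0.0],1], [[0.0,2.5,0],[0,0,-0.0],1], [[0.0,2.5,0],[0,0,-0.0],1], [[0.0,2.5,0],[0,0,-0.1],1], [[0.0,2.5,0],[0,0,0.0],1],
[[0.0,2.5,0],[0,0,0.0],1], [[0.0,2.5,0],[0,0,-0.0],1], [[0.0,2.5,0],[0,0,-0.0],1], [[0.0,2.5,0],[0,0,-0.0],1], [[0.0,2.5,0],[0,0,-0.1],1], [[0.0,2.5,0],[0,0,0.0],1], [[0.0,2.5,0],[0,0,0.0],1], [[0.0,2.5,0],[0,0,-0.0],1],
```

Emit:
apply_moves:
  rows:
    - [[0, 2.5, 0], [0, 0, 0], 1]
    - [[0, 2.5, 0], [0, 0, 0], 1]
    - [[0, 2.5, 0], [0, 0, 0], 1]
    - [[0, 2.5, 0], [0, 0, 0], 1]
    - [[0, 2.5, 0], [0, 0, -0.1], 1]
    - [[0, 2.5, 0], [0, 0, 0], 1]
    - [[0, 2.5, 0], [0, 0, -0.1], 1]
    - [[0, 2.5, 0], [0, 0, 0], 1]

```text
t: 15.1
tcp_pos: [495.7, 12.4, 105.5]
tcp_rot: [-0.001, 0.013, 1.0, -0.0]
force: [-2.4, -1.5, 8.5]
finger_gap: 11.1
finger_force: 30.1
```

```bash
cat > chk.py <<'E'
from h import *;import plan,sys
np.set_printoptions(precision=2,suppress=True,linewidth=200)
p,y,o=plan.tool();print(o['t'],'F',o['force'],'M',o['moment'],p,o['tcp_pos'][2].round(1),round(y,2))
if len(sys.argv)>1:
    a=snap('top',sys.argv[1]);print(edge(a,p,np.radians(y)))
    e=edge(a,p,np.radians(y)); h=plan.R2(e[0]); n=p+h[:,1]*e[1]+232*h[:,0]; print('nose',n)
E
python3 chk.py top9.png
```

```text
15.1 F [-2.4  -1.51  8.49] M [-0.18  0.36  0.17] [495.66  12.39] 105.5 88.5
(np.float64(89.44636784756926), np.float64(-2.938256558523406), 36, np.float64(132.22615857434323), np.float64(225.44737175661305))
nose [500.84 244.35]
```

Emit:
apply_moves:
  rows:
    - [[0, 2.5, 0], [0, 0, -0.1], 1]
    - [[0, 2.5, 0], [0, 0, -0.1], 1]
    - [[0, 2.5, 0], [0, 0, -0.1], 1]
    - [[0, 2.5, 0], [0, 0, -0.1], 1]
    - [[0, 2.5, 0], [0, 0, -0.1], 1]
    - [[0, 2.5, 0], [0, 0, 0], 1]
    - [[0, 2.5, 0], [0, 0, 0], 1]
    - [[0, 2.5, 0], [0, 0, 0], 1]

```text
t: 15.95
tcp_pos: [496.2, 32.4, 105.5]
tcp_rot: [-0.001, 0.009, 1.0, -0.0]
force: [-1.9, -0.7, 7.4]
finger_gap: 11.1
finger_force: 30.1
```

Emit:
apply_moves:
  rows:
    - [[0, 2.5, 0], [0, 0, 0], 1]
    - [[0, 2.5, 0], [0, 0, 0], 1]
    - [[0, 2.5, 0], [0, 0, 0], 1]
    - [[0, 2.5, 0], [0, 0, 0], 1]
    - [[0, 2.5, 0], [0, 0, 0], 1]
    - [[0, 2.5, 0], [0, 0, 0], 1]
    - [[0, 2.5, 0], [0, 0, 0], 1]
    - [[0, 2.5, 0], [0, 0, 0], 1]

```text
t: 16.75
tcp_pos: [496.4, 52.3, 105.5]
tcp_rot: [-0.001, 0.009, 1.0, -0.0]
force: [-2.4, -0.3, 9.1]
finger_gap: 11.1
finger_force: 30.1
```

```bash
python3 chk.py top10.png
```

```text
16.75 F [-2.44 -0.35  9.11] M [-0.15  0.32  0.2 ] [496.41  52.33] 105.5 88.99
(np.float64(88.35848269831108), np.float64(2.8195058771622), 28, np.float64(154.6653104538075), np.float64(226.65995246600167))
nose [500.24 284.32]
```

Emit:
apply_moves:
  rows:
    - [[0, 2.5, -0.2], [0, 0, -0.1], 1]
    - [[0, 2.5, -0.2], [0, 0, -0.1], 1]
    - [[0, 2.5, -0.1], [0, 0, 0], 1]
    - [[0, 2.5, 0], [0, 0, 0], 1]
    - [[0, 2.5, 0], [0, 0, 0], 1]
    - [[0, 2.5, 0], [0, 0, 0], 1]
    - [[0, 2.5, 0], [0, 0, 0], 1]
    - [[0, 2.5, 0], [0, 0, 0], 1]

```text
t: 17.6
tcp_pos: [497.5, 72.4, 105.9]
tcp_rot: [-0.0, 0.007, 1.0, -0.0]
force: [-2.4, -1.1, 1.4]
finger_gap: 11.1
finger_force: 30.2
```

Emit:
apply_moves:
  rows:
    - [[0, 2, 0], [0, 0, 0], 1]
    - [[0, 2, 0], [0, 0, 0], 1]
    - [[0, 2, 0], [0, 0, 0], 1]
    - [[0, 2, 0], [0, 0, 0], 1]
    - [[0, 1, 0], [0, 0, 0], 1]
    - [[0, 1, 0], [0, 0, 0], 1]
    - [[0, 1, 0], [0, 0, 0], 1]
    - [[0, 1, 0], [0, 0, 0], 1]

```text
t: 18.4
tcp_pos: [497.9, 84.3, 106.1]
tcp_rot: [-0.0, 0.007, 1.0, -0.0]
force: [-1.9, -0.5, -2.4]
finger_gap: 11.1
finger_force: 30.2
```

```bash
python3 chk.py; python3 - <<'E'
from h import *
a=snap('top','top11.png');cv2.imwrite('pics/g11.png',cv2.resize(a[165:280,80:240],None,fx=5,fy=5,interpolation=cv2.INTER_CUBIC))
E
```

```text
18.4 F [-1.9  -0.48 -2.41] M [-0.09  0.32  0.25] [497.94  84.26] 106.1 89.17
```

View pics/g11.png

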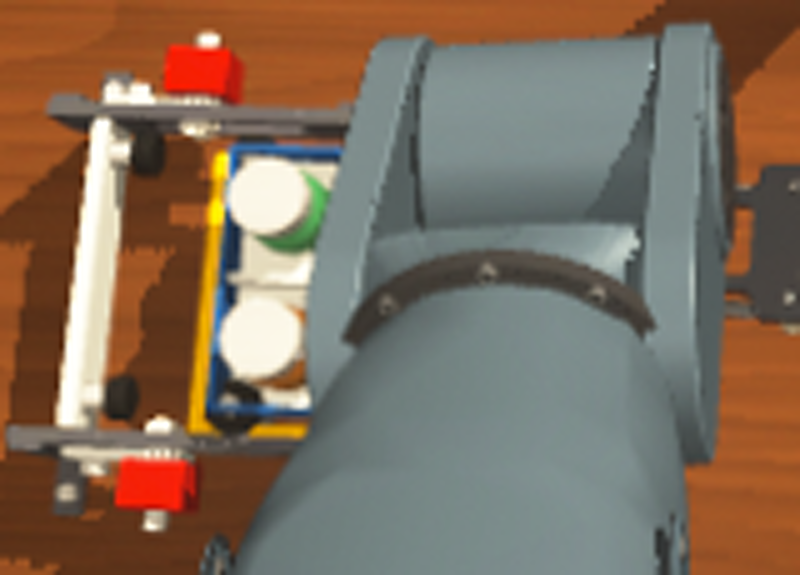

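The crop shows the caddy inside the rails, still short of the catches, with the left bumper front at about x=209 and the buffer face at 138 (about 37 mm to go). It is centred, with rim corners at rows 148 and 412. I creep on.

Emit:
apply_moves:
  rows:
    - [[0, 1.5, 0.1], [0, 0, 0], 1]
    - [[0, 1.5, 0], [0, 0, 0], 1]
    - [[0, 1.5, 0], [0, 0, -0.1], 1]
    - [[0, 1.5, 0], [0, 0, 0], 1]
    - [[0, 1.5, 0], [0, 0, 0], 1]
    - [[0, 1.5, 0], [0, 0, 0], 1]
    - [[0, 1.5, 0], [0, 0, 0], 1]
    - [[0, 1.5, 0], [0, 0, 0], 1]

```text
t: 19.25
tcp_pos: [498.1, 96.4, 106.1]
tcp_rot: [0.0, 0.006, 1.0, -0.0]
force: [-1.5, -1.2, -0.9]
finger_gap: 11.0
finger_force: 30.2
```

Emit:
apply_moves:
  rows:
    - [[0, 0.7, 0], [0, 0, 0], 1]
    - [[0, 0.7, 0], [0, 0, 0], 1]
    - [[0, 0.7, 0], [0, 0, 0], 1]
    - [[0, 0.7, 0], [0, 0, 0], 1]
    - [[0, 0.7, 0], [0, 0, 0], 1]
    - [[0, 0.7, 0], [0, 0, 0], 1]
    - [[0, 0.7, 0], [0, 0, 0], 1]
    - [[0, 0.7, 0], [0, 0, 0], 1]

```text
t: 20.05
tcp_pos: [498.2, 101.9, 106.0]
tcp_rot: [-0.0, 0.006, 1.0, -0.0]
force: [-1.7, -1.1, -1.7]
finger_gap: 11.3
finger_force: 30.2
```

Emit:
apply_moves:
  rows:
    - [[0, 0.5, 0], [0, 0, 0], 1]
    - [[0, 0.5, 0], [0, 0, 0], 1]
    - [[0, 0.5, 0], [0, 0, 0], 1]
    - [[0, 0.5, 0], [0, 0, 0], 1]
    - [[0, 0.5, 0], [0, 0, 0], 1]
    - [[0, 0.5, 0], [0, 0, 0], 1]
    - [[0, 0.5, 0], [0, 0, 0], 1]
    - [[0, 0.5, 0], [0, 0, 0], 1]

```text
t: 20.85
tcp_pos: [498.3, 105.8, 106.1]
tcp_rot: [0.0, 0.006, 1.0, -0.0]
force: [-0.8, -2.3, -0.8]
finger_gap: 11.0
finger_force: 30.1
```

Emit:
apply_moves:
  rows:
    - [[0, 0.5, 0], [0, 0, 0], 1]
    - [[0, 0.5, 0], [0, 0, 0], 1]
    - [[0, 0.5, 0], [0, 0, 0], 1]
    - [[0, 0.5, 0], [0, 0, 0], 1]
    - [[0, 0.5, 0], [0, 0, 0], 1]
    - [[0, 0.5, 0], [0, 0, 0], 1]
    - [[0, 0.5, 0], [0, 0, 0], 1]
    - [[0, 0.5, 0], [0, 0, 0], 1]

```text
t: 21.65
tcp_pos: [498.4, 109.3, 106.1]
tcp_rot: [0.0, 0.006, 1.0, -0.0]
force: [-1.7, -8.3, 1.6]
finger_gap: 10.7
finger_force: 30.1
```

Emit:
apply_moves:
  rows:
    - [[0, 0.5, 0], [0, 0, 0], 1]
    - [[0, 0.5, 0], [0, 0, 0], 1]
    - [[0, 0.5, 0], [0, 0, 0], 1]
    - [[0, 0.5, 0], [0, 0, 0], 1]
    - [[0, 0, 0], [0, 0, 0], 1]
    - [[0, 0, 0], [0, 0, 0], 1]
    - [[0, 0, 0], [0, 0, 0], 1]
    - [[0, 0, 0], [0, 0, 0], 1]

```text
t: 22.45
tcp_pos: [498.4, 111.2, 106.1]
tcp_rot: [0.0, 0.006, 1.0, -0.0]
force: [-0.9, -8.2, -1.2]
finger_gap: 11.3
finger_force: 30.1
```

```bash
python3 chk.py
```

```text
22.45 F [-0.86 -8.19 -1.22] M [-1.27  0.11  0.07] [498.43 111.25] 106.1 89.28
```

Emit:
apply_moves:
  rows:
    - [[0, 0.5, 0], [0, 0, 0], 1]
    - [[0, 0.5, 0], [0, 0, 0], 1]
    - [[0, 0.5, 0], [0, 0, 0], 1]
    - [[0, 0.5, 0], [0, 0, 0], 1]
    - [[0, 0, 0], [0, 0, 0], 1]
    - [[0, 0, 0], [0, 0, 0], 1]
    - [[0, 0, 0], [0, 0, 0], 1]
    - [[0, 0, 0], [0, 0, 0], 1]

```text
t: 23.25
tcp_pos: [498.4, 113.3, 106.1]
tcp_rot: [0.0, 0.006, 1.0, -0.0]
force: [-1.8, -7.9, -0.7]
finger_gap: 10.8
finger_force: 30.1
```

Emit:
apply_moves:
  rows:
    - [[0, 0.5, 0], [0, 0, 0], 1]
    - [[0, 0.5, 0], [0, 0, 0], 1]
    - [[0, 0.5, 0], [0, 0, 0], 1]
    - [[0, 0.5, 0], [0, 0, 0], 1]
    - [[0, 0, 0], [0, 0, 0], 1]
    - [[0, 0, 0], [0, 0, 0], 1]
    - [[0, 0, 0], [0, 0, 0], 1]
    - [[0, 0, 0], [0, 0, 0], 1]

```text
t: 24.05
tcp_pos: [498.4, 115.5, 106.1]
tcp_rot: [0.0, 0.006, 1.0, -0.0]
force: [-0.7, -5.7, -1.0]
finger_gap: 11.1
finger_force: 30.1
```

Emit:
apply_moves:
  rows:
    - [[0, 0.5, 0], [0, 0, 0], 1]
    - [[0, 0.5, 0], [0, 0, 0], 1]
    - [[0, 0.5, 0], [0, 0, 0], 1]
    - [[0, 0.5, 0], [0, 0, 0], 1]
    - [[0, 0, 0], [0, 0, 0], 1]
    - [[0, 0, 0], [0, 0, 0], 1]
    - [[0, 0, 0], [0, 0, 0], 1]
    - [[0, 0, 0], [0, 0, 0], 1]

```text
t: 24.85
tcp_pos: [498.4, 117.9, 106.0]
tcp_rot: [0.0, 0.006, 1.0, 0.0]
force: [-0.2, -2.6, -1.3]
finger_gap: 10.9
finger_force: 30.1
```

Emit:
apply_moves:
  rows:
    - [[0, 0.5, 0], [0, 0, 0], 1]
    - [[0, 0.5, 0], [0, 0, 0], 1]
    - [[0, 0.5, 0], [0, 0, 0], 1]
    - [[0, 0.5, 0], [0, 0, 0], 1]
    - [[0, 0, 0], [0, 0, 0], 1]
    - [[0, 0, 0], [0, 0, 0], 1]
    - [[0, 0, 0], [0, 0, 0], 1]
    - [[0, 0, 0], [0, 0, 0], 1]

```text
t: 25.65
tcp_pos: [498.4, 120.0, 106.0]
tcp_rot: [0.0, 0.006, 1.0, 0.0]
force: [-1.6, 1.6, -2.1]
finger_gap: 11.1
finger_force: 30.1
```

Emit:
apply_moves:
  rows:
    - [[0, 0.5, 0], [0, 0, 0], 1]
    - [[0, 0.5, 0], [0, 0, 0], 1]
    - [[0, 0.5, 0], [0, 0, 0], 1]
    - [[0, 0, 0], [0, 0, 0], 1]
    - [[0, 0, 0], [0, 0, 0], 1]
    - [[0, 0, 0], [0, 0, 0], 1]
    - [[0, 0, 0], [0, 0, 0], 1]
    - [[0, 0, 0], [0, 0, 0], 1]

```text
t: 26.45
tcp_pos: [498.4, 121.4, 106.0]
tcp_rot: [-0.0, 0.006, 1.0, 0.0]
force: [-0.6, 3.7, -2.8]
finger_gap: 11.0
finger_force: 30.1
```

Emit:
apply_moves:
  rows:
    - [[0, 0.5, 0], [0, 0, 0], 1]
    - [[0, 0.5, 0], [0, 0, 0], 1]
    - [[0, 0, 0], [0, 0, 0], 1]
    - [[0, 0, 0], [0, 0, 0], 1]
    - [[0, 0, 0], [0, 0, 0], 1]
    - [[0, 0, 0], [0, 0, 0], 1]
    - [[0, 0, 0], [0, 0, 0], 1]
    - [[0, 0, 0], [0, 0, 0], 1]

```text
t: 27.25
tcp_pos: [498.4, 122.4, 106.0]
tcp_rot: [-0.0, 0.006, 1.0, 0.0]
force: [-1.4, 4.0, -3.7]
finger_gap: 11.4
finger_force: 30.1
```

Emit:
apply_moves:
  rows:
    - [[0, 0.4, 0], [0, 0, 0], 1]
    - [[0, 0.4, 0], [0, 0, 0], 1]
    - [[0, 0, 0], [0, 0, 0], 1]
    - [[0, 0, 0], [0, 0, 0], 1]
    - [[0, 0, 0], [0, 0, 0], 1]
    - [[0, 0, 0], [0, 0, 0], 1]
    - [[0, 0, 0], [0, 0, 0], 1]
    - [[0, 0, 0], [0, 0, 0], 1]

```text
t: 28.05
tcp_pos: [498.4, 123.1, 106.0]
tcp_rot: [-0.0, 0.006, 1.0, 0.0]
force: [-0.9, 2.4, -2.0]
finger_gap: 11.1
finger_force: 30.1
```

```bash
python3 chk.py
```

```text
28.05 F [-0.87  2.36 -2.  ] M [0.48 0.25 0.16] [498.43 123.12] 106.0 89.27
```

Emit:
apply_moves:
  rows:
    - [[0, 0.3, 0], [0, 0, 0], 1]
    - [[0, 0.3, 0], [0, 0, 0], 1]
    - [[0, 0, 0], [0, 0, 0], 1]
    - [[0, 0, 0], [0, 0, 0], 1]
    - [[0, 0, 0], [0, 0, 0], 1]
    - [[0, 0, 0], [0, 0, 0], 1]
    - [[0, 0, 0], [0, 0, 0], 1]
    - [[0, 0, 0], [0, 0, 0], 1]

```text
t: 28.85
tcp_pos: [498.5, 123.7, 106.0]
tcp_rot: [0.0, 0.006, 1.0, -0.0]
force: [-0.7, 2.0, -2.2]
finger_gap: 11.3
finger_force: 30.1
```

```bash
python3 chk.py; python3 - <<'E'
from h import *
np.set_printoptions(precision=1,suppress=True,linewidth=200)
a=snap('top','top12.png').astype(int)
# front rim edge: blue columns per row, near front
for y in (197,201,206,240,244,247):
    print(y,[(c,a[y,c,0]-a[y,c,2]) for c in range(98,128) if a[y,c,0]-a[y,c,2]>15])
E
```

```text
28.85 F [-0.69  2.03 -2.17] M [0.21 0.27 0.1 ] [498.47 123.7 ] 106.0 89.27
197 [(110, np.int64(24)), (111, np.int64(144)), (112, np.int64(72)), (127, np.int64(17))]
201 [(126, np.int64(17)), (127, np.int64(17))]
206 [(110, np.int64(84)), (125, np.int64(17)), (126, np.int64(16)), (127, np.int64(17))]
240 [(106, np.int64(51)), (107, np.int64(54)), (108, np.int64(41)), (109, np.int64(19)), (123, np.int64(16)), (125, np.int64(16)), (126, np.int64(16))]
244 [(106, np.int64(85)), (107, np.int64(79)), (108, np.int64(69)), (109, np.int64(23)), (110, np.int64(20)), (111, np.int64(21)), (112, np.int64(45)), (113, np.int64(41)), (114, np.int64(42)), (115, np.int64(43)), (116, np.int64(42)), (117, np.int64(37)), (118, np.int64(27)), (119, np.int64(25)), (120, np.int64(22))]
247 []
```

Emit:
apply_moves:
  rows:
    - [[0, 0.2, 0], [0, 0, -0.1], 1]
    - [[0, 0.2, 0], [0, 0, -0.1], 1]
    - [[0, 0, 0], [0, 0, 0], 1]
    - [[0, 0, 0], [0, 0, 0], 1]
    - [[0, 0, 0], [0, 0, 0], 1]
    - [[0, 0, 0], [0, 0, 0], 1]
    - [[0, 0, 0], [0, 0, 0], 1]
    - [[0, 0, 0], [0, 0, 0], 1]

```text
t: 29.7
tcp_pos: [498.5, 124.1, 106.1]
tcp_rot: [0.0, 0.005, 1.0, -0.0]
force: [-1.1, -0.1, -1.5]
finger_gap: 10.6
finger_force: 30.1
```

```bash
python3 - <<'E'
from h import *
F=[];M=[]
for i in range(6):
    bot.grab_frame('top');o=bot.observe();F.append(o['force']);M.append(o['moment'])
print(np.mean(F,0).round(2),np.std(F,0).round(2),np.mean(M,0).round(2),o['tcp_pos'],o['t'])
E
```

```text
[-1.22  0.16 -2.24] [0.12 0.41 0.4 ] [0.04 0.16 0.1 ] [498.461284   124.10925489 106.04962952] 30.0
```

Equilibrium: the longitudinal force is back to about 0 after the catches' pull, so the caddy is home. I let go gently and retreat upward.

Emit:
apply_moves:
  rows:
    - [[0, 0, 0], [0, 0, 0], 1]
    - [[0, 0, 0], [0, 0, 0], 1]
    - [[0, 0, 0], [0, 0, 0], 0.85]
    - [[0, 0, 0], [0, 0, 0], 0.75]
    - [[0, 0, 0], [0, 0, 0], 0.6]
    - [[0, 0, 0], [0, 0, 0], 0.5]
    - [[0, 0, 0], [0, 0, 0], 0.5]
    - [[0, 0, 0], [0, 0, 0], 0.5]
  newtons: 4

```text
t: 30.8
tcp_pos: [498.5, 124.1, 106.1]
tcp_rot: [0.0, 0.005, 1.0, -0.0]
force: [0.6, -0.3, 0.0]
finger_gap: 45.3
finger_force: 0.0
```

Emit:
apply_moves:
  rows:
    - [[0, 0, -3], [0, 0, 0], 0.5]
    - [[0, 0, -10], [0, 0, 0], 0.5]
    - [[0, 0, -20], [0, 0, 0], 0.5]
    - [[0, 0, -25], [0, 0, 0], 0.5]
    - [[0, 0, -30], [0, 0, 0], 0.5]
    - [[0, 0, -30], [0, 0, 0], 0.5]
    - [[0, 0, -20], [0, 0, 0], 0.5]
    - [[0, 0, 0], [0, 0, 0], 0.5]

```text
t: 31.6
tcp_pos: [499.6, 124.3, 247.4]
tcp_rot: [0.003, 0.005, 1.0, 0.0]
force: [-0.0, -0.2, 0.3]
finger_gap: 46.5
finger_force: 0.0
```

Emit:
apply_moves:
  rows:
    - [[0, -40, 0], [0, 0, 0], 0.5]
    - [[0, -40, 0], [0, 0, 0], 0.5]
    - [[0, -40, 0], [0, 0, 0], 0.5]
    - [[0, -40, 0], [0, 0, 0], 0.5]
    - [[0, -40, 0], [0, 0, 0], 0.5]
    - [[0, -40, 0], [0, 0, 0], 0.5]
    - [[0, -40, 0], [0, 0, 0], 0.5]
    - [[0, 0, 0], [0, 0, 0], 0.5]

```text
t: 32.4
tcp_pos: [495.3, -159.4, 243.3]
tcp_rot: [-0.0, 0.006, 1.0, -0.0]
force: [-1.1, 0.6, -0.5]
finger_gap: 46.0
finger_force: 0.0
```

```bash
python3 - <<'E'
from h import *
np.set_printoptions(precision=1,suppress=True,linewidth=200)
a=snap('top','top13.png');p=(498.5,124.1)
print(edge(a,p,np.pi/2)); b=a.astype(int)
hsv=cv2.cvtColor(a,cv2.COLOR_BGR2HSV);m=cv2.inRange(hsv,(100,110,50),(125,255,255));m[:, :95]=0;m[:,230:]=0;m[:175]=0;m[270:]=0
ys,xs=np.where(m>0); X=px2plane('top',np.c_[xs,ys],74)[:,:2].astype(np.float32)
X=X[(X[:,0]>400)&(X[:,0]<600)]
print(cv2.minAreaRect(X),X.min(0),X.max(0))
r=X[X[:,1]<160]; print('rear edge slope', [ (k,np.median(r[(abs(r[:,0]-k)<12),1])) for k in (440,470,500,530,555)])
h=px2plane('top',np.argwhere((b.min(2)>190))[:,::-1],125)[:,:2]; h=h[(abs(h[:,0]-499)<50)&(abs(h[:,1]-124)<12)]
if len(h): print('bar',len(h),cv2.fitLine(h.astype(np.float32),cv2.DIST_HUBER,0,.01,.01).ravel(),h.min(0),h.max(0))
print(bot.observe()['force'],bot.observe()['t'])
E
```

```text
(np.float64(89.98307729534515), np.float64(-2.5206403708992866), 72, np.float64(30.530014173912274), np.float64(227.1619147202699))
((500.7339782714844, 248.0670166015625), (143.22315979003906, 205.26588439941406), 0.46058622002601624) [428.5 145.5] [571.7 351.2]
rear edge slope [(440, np.float32(151.23404)), (470, np.float32(148.31117)), (500, np.float32(149.27463)), (530, np.float32(149.86243)), (555, np.float32(150.40501))]
bar 128 [  1.    0.  500.2 122.4] [453.9 118.3] [547.1 126.5]
[0.3 0.  0.3] 32.45
```

```bash
python3 -c "
from workcell import bot
print(bot.close_job())"
```

```text
the job is handed in; nothing more can be done
None
```

The caddy is parked nose first in the dock, past both catches and up against the buffers, let go and handed in at about 32 s; the hand-in gave no verdict, and castor angles and buffer squash could only be judged from roll distance and tool forces.

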